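Hang the rework bracket back on the bracket tree

ROBOT

A 7-joint arm with a two-finger parallel gripper is mounted at the origin on the work surface. World frame = base frame: x ahead of the robot, y to its left, z up, the work surface at z = 0. Lengths are in m, angles in degrees, forces in N, time in s.
With the tool pointing down it reaches from about 0.425 to 0.95 m from the base axis. Payload 16.7 kg.
Tool frame: the origin (TCP) lies at the very end of the fingers, on their centre line; the grasp point (between the pads) lies ctrl.grasp_offset behind it (ctrl.grasp_offset is the distance from the TCP to the grasp point, in m); z points along the fingers, y is the line along which they close (so a half turn about z gives the same grasp; the last joint's range is limited). The gripper opens to 94 mm and grips with 3 to 60 N. Pads are 16 mm wide; open, the fingers measure 119 mm over their backs; the gripper's body (75 mm by 177 mm) begins 78 mm behind the grasp point.
Start: joints at [-76.633, 24.414, 4.234, 92.017, -1.954, 63.644, -3.845], TCP at [0.252, 0.626, 0.205] pointing down, gripper open.
Joint ranges: [-163.25, 163.25], [-28.42, 122.38], [-70.27, 78.77], [12.13, 141.07], [-58.53, 238.53], [9.26, 117.41], [-156.51, 156.51]. Speed limits (degrees/s): [108.29, 108.29, 136.94, 136.94, 172.46, 172.46, 172.46].

INTERFACE

Orientations are given as [roll, pitch, yaw] about the fixed x, y, z axes, in that order (R = Rz(yaw) Ry(pitch) Rx(roll)).
In Python, from cell import ctrl gives the robot as it stands.
- The arm moves only by the shell command python3 -m inch 'ROWS' [FORCE]. ROWS is JSON, a list of rows, each a list of 3 entries, a list of its own where there are three numbers: the shift along the world's x, y, z in cm, then the turn, a rotation vector about the world's x, y, z in rad, then the opening, from -1 (shut) to 1 (fully open). A call has 1 to 12 rows; each row shifts and turns the commanded pose from where the row before left it; what a row does not reach is not made up. A row lasts 1/10 s, in which the tool goes at most 50 mm and 8.59 degrees, less where a joint would pass 70% of its speed; a pose out of reach is approached as far as the arm can. A call with a gripper value outside its range is refused whole. The fingers move at their own pace and stop on an object; FORCE is the grip in N (left out, the last holds). Time passes only in rows, so rows that do not move let the fingers close. It gives the time, the measured TCP pose, the force, the opening and the grip force at its end, in the units of the state.
- ctrl.state(): the state, without advancing time (a new reading comes with each control period).
- ctrl.snapshot(name): name is "scene" or "top" or "wrist"; returns the picture (420x560x3 uint8, red, green, blue); there is no depth.
- ctrl.camera_model(name): a dict with "camera_matrix" (3x3 intrinsics, pixels), "pose" (4x4, takes a point from camera to world coordinates). Camera axes: x right, y up, looking along -z (the intrinsics and any distortion apply to the point x, -y, -z); pixel columns grow to the right and rows downward; lengths in m; the calibration is good to about 2 mm. A picture is of the moment at which its call begins: read the wrist's pose just before it. camera_model takes no time and is no camera call; for the wrist camera it gives the pose at the moment of the call.
- ctrl.job_done(): hands the job in; it is judged then, once.
The state is a dict: "t": time; "joints": joint angles; "qvel": joint speeds; "effort": joint torques, N m; "ee_pos": TCP position; "tool_rot": TCP orientation; "wrist_force": force on the tool from outside, world axes, zero at the start; "wrist_torque": the same for the moment, N m; "gripper_width": opening from 0.0 (shut) to 1.0 (fully open); "finger_force": force on a finger pad.
Only numpy, scipy, OpenCV 4.12 (cv2) and the standard library are available. Lean on these libraries where they do the work, as an engineer would, in place of code of your own. Each camera call takes 0.05 s, during which the arm holds its last target. There are 200 camera calls.

TASK

Turn the bracket tree until its empty branch faces you (points straight towards the robot's side of the bench). Then lift the silver bracket out of the blue divider rack, stand it upright on the blue mat and let go, so that you can take it again by its side edges with the bore clear, and hang it by its bore on the empty branch, pushed fully home against the black collar. Do not drop the bracket or let it tip over, and leave the rail clamp, the jaw block, the jar and the nozzle where they are.

Things in the scene. Friction and masses are not known exactly. Their poses are not given: they have to be found in the camera images.
- bracket_center (a point): Middle (44.5 mm above the underside) of the loose silver bracket, about 130 g, 89 mm high: upright plate 50 mm wide (its y), 10 mm thick (its x), on a foot 50 (y) by 30 (x) by 10 mm high, central under it. A black thumb screw (14 mm dia., 9 mm long) on its -x face, 20 mm up. z up as it stands. It starts in one bay of the rack, its faces looking along the bay (x). It may hang either way round.
- bracket_bore (a point): Centre of the bracket's round 24 mm bore, which runs through the plate along the bracket's x, 70 mm above its underside, 25.5 mm above bracket_center; 7 mm of plate above the bore. Axes as the bracket's.
- rack: Fixed blue divider rack, 112 mm (its x) by 190 mm (its y); origin on the bench under its centre; floor 4 mm thick. Three bays at y = -62, 0, +62 mm, each 59 mm wide, open at both x ends (lip 12 mm high), between walls 3 mm thick and 86 mm high. The bracket reaches 93 mm above the bench there, 4 to 5 mm from the walls, so it can be gripped there only across its two faces.
- mat: Fixed blue work mat, 120 mm (x) by 110 mm (y), 3 mm thick, clear of other things; origin on the bench under its centre, so its top is 3 mm above the origin.
- tree_base: Fixed round grey foot, 150 mm dia., of the bracket tree; origin on the bench on the tree's vertical turning axis; x away from the robot, y to its left, does not turn. Above: a post of 18 mm dia. and a turning hub 44 mm dia., top 206 mm above the bench, with four branches at right angles. One is empty, the others carry brackets (the black one opposite the empty branch), plates 55 mm out, hanging down to 122 mm.
- tree (a joint): Turning angle of hub and branches (rad), counter-clockwise seen from above. At 0 the empty branch points straight to -x (to the robot's side of the bench), at +1.57 to -y. Starts 0.9 to 2.3. Turns both ways (about 1 N at a branch's end), stays where it is left.
- branch_tip (a point): Outer end of the empty branch on its centre line; x points level outwards over the branch, z up. The branch is a straight steel rod of 12 mm dia. rising outwards at 8 degrees: its centre line starts on the tree's axis 190 mm above the bench and ends here, 110 mm along the rod, in a red cap (14 mm dia., 8 mm long).
- branch_home (a point): Point on the empty branch's centre line 55 mm out along the rod, 5 mm outside the outer face of the black collar (34 mm dia.): the middle of a fully home bracket's plate comes here. Axes as branch_tip. The bore centre of a hung bracket lies 6 mm below this point.
- rail_clamp_center (a point): Rail clamp in another bay of the rack, to be left alone: silver block 34 x 42 x 30 mm with a black knob, 54 mm high in all; the point is half-way up.
- jaw_block_center (a point): Black jaw block in another bay, to be left alone: 50 x 40 mm, 48 mm high; the point is half-way up.
- jar_center (a point): Small white jar of solder balls with a yellow cap, 40 mm dia., 46 mm high, standing on the bench, to be left alone; the point is half-way up.
- nozzle_center (a point): Steel hot-air nozzle standing on the bench, to be left alone: 42 mm square hood with a round neck, 56 mm high; the point is half-way up.
Not all that is in view belongs to the job. Leave any orange or turquoise look-alike of the part that bears bracket_center alone. There is more than one size of the mat; the one meant has the size given above.

How it is judged (in metres and radians):
On the way, in this order (a step that is already met when the one before it is completed fails the run):
1. the tree has been turned so that its empty branch points to the robot's side of the bench (within 26 degrees) and let go, at rest (x of branch_tip in the frame of tree_base below -0.098 m and velocity of joint tree between -0.1 and 0.1 rad/s and contact force between the fingers and tree below 0.1 N), for 0.2 s.
2. the bracket stands upright on the mat, let go (x of bracket_center in the frame of mat between -0.06 and 0.06 m and y of bracket_center in the frame of mat between -0.055 and 0.055 m and z of bracket_center in the frame of mat below 0.052 m and angle between bracket_center's own z axis and vertical below 0.1 rad and contact force between the fingers and bracket below 0.1 N and linear speed of bracket below 0.03 m/s), for 0.2 s.
At the end, for the whole second after the job is handed in: The bracket hangs at rest by its bore on the empty branch, upright within 20 degrees, within 8 mm of fully home, bore centre within 9 mm sideways of the rod and 0 to 12 mm below its centre line; the branch still faces the robot within about 34 degrees; bystanders not shifted over 20 mm (x of bracket_bore in the frame of branch_home between -0.008 and 0.008 m and y of bracket_bore in the frame of branch_home between -0.009 and 0.009 m and z of bracket_bore in the frame of branch_home between -0.012 and 0.002 m and angle between bracket_center's own z axis and vertical below 0.35 rad and linear speed of bracket below 0.05 m/s and x of branch_tip in the frame of tree_base below -0.09 m); the robot touches nothing.
It fails at once if the bracket is tipped over (more than 45 degrees) (angle between bracket_center's own z axis and vertical above 0.79 rad).
It fails at once if the bracket is dropped (falls free from the fingers faster than 0.6 m/s, about 18 mm) (linear speed of bracket above 0.6 m/s and contact force between the fingers and bracket below 0.05 N).
It fails at once if the rail clamp or the jaw block is shifted by more than 20 mm (distance of any of rail_clamp_center, jaw_block_center from where it was at the start of the episode above 0.02 m).
It fails at once if the jar or the nozzle is shifted by more than 20 mm (distance of any of jar_center, nozzle_center from where it was at the start of the episode above 0.02 m).
It also fails if it takes over 72 s, if anything falls off the work surface, if the arm or the gripper's body presses on something with over 40 N, if the wrist force passes 120 N, or if a joint passes its speed limit or range.

## Working session

There is one attempt and no reset: what is moved stays moved. The work goes in short steps, Python scripts to look and compute and a shell command to move; the robot and the scene stay as the last step left them, time stands still between calls to the robot, and variables do not carry over. Pictures are saved under pics/ and viewed, at most 10 in all, crops included, and the job is handed in when it is done.

```bash
ls; mkdir -p pics
cat > h.py <<'E'
import numpy as np, cv2
from cell import ctrl
def snap(n,f):
    m=ctrl.camera_model(n); im=ctrl.snapshot(n); cv2.imwrite('pics/'+f,im[:,:,::-1]); return im,m
def ray(m,u,v):
    K=np.array(m['camera_matrix']);P=np.array(m['pose'])
    d=np.linalg.inv(K)@[u,v,1]; d=P[:3,:3]@[d[0],-d[1],-d[2]]; return P[:3,3],d
def onz(m,u,v,z):
    o,d=ray(m,u,v); return o+d*(z-o[2])/d[2]
def proj(m,p):
    K=np.array(m['camera_matrix']);P=np.array(m['pose'])
    c=P[:3,:3].T@(np.array(p)-P[:3,3]); c=K@[c[0],-c[1],-c[2]]; return c[:2]/c[2]
E
python3 - <<'E'
from h import *
a,m=snap('scene','s0.png'); b,mt=snap('top','t0.png')
print(m,mt); print(ctrl.grasp_offset, ctrl.state())
E
```

```text
pics
{'camera_matrix': array([[540.22396179,   0.        , 288.69945778],
       [  0.        , 540.22396179, 215.77745896],
       [  0.        ,   0.        ,   1.        ]]), 'pose': array([[-0.796119  , -0.34013892,  0.5004998 ,  1.05331972],
       [ 0.60508246, -0.45885723,  0.6506345 ,  0.71469649],
       [ 0.00835183,  0.82082614,  0.57111706,  0.80269978],
       [ 0.        ,  0.        ,  0.        ,  1.        ]])} {'camera_matrix': array([[460.24150292,   0.        , 274.74130184],
       [  0.        , 460.24150292, 210.51130828],
       [  0.        ,   0.        ,   1.        ]]), 'pose': array([[-5.02100964e-02,  9.77433421e-01, -2.05189801e-01,
         2.76469922e-01],
       [-9.98738482e-01, -4.90103633e-02,  1.09283621e-02,
        -4.32656425e-02],
       [ 6.25319617e-04,  2.05479665e-01,  9.78661186e-01,
         1.13831468e+00],
       [ 0.00000000e+00,  0.00000000e+00,  0.00000000e+00,
         1.00000000e+00]])}
0.0188 {'t': 0.1, 'joints': array([-76.63346656,  24.44540692,   4.23137955,  92.04696003,
        -1.95643351,  63.64273457,  -3.84252834]), 'qvel': array([-0.10948756, -0.08538533,  0.13829152, -0.04068732,  0.10056779,
        0.01057402,  0.13139676]), 'effort': array([ 6.46860412e-03, -9.37459230e+01,  3.67524952e+00, -4.55045915e+01,
       -4.87818907e-02,  1.67950604e-02,  6.01889406e-05]), 'ee_pos': array([0.25198757, 0.62579349, 0.2048657 ]), 'tool_rot': array([-1.79937030e+02,  1.93366991e-03,  1.58066892e+02]), 'wrist_force': array([-0.25512816, -0.66656926, -0.47027272]), 'wrist_torque': array([-0.02604608,  0.00088571,  0.03520056]), 'finger_force': 0.0, 'gripper_width': 0.9992060091357594}
```

View pics/s0.png

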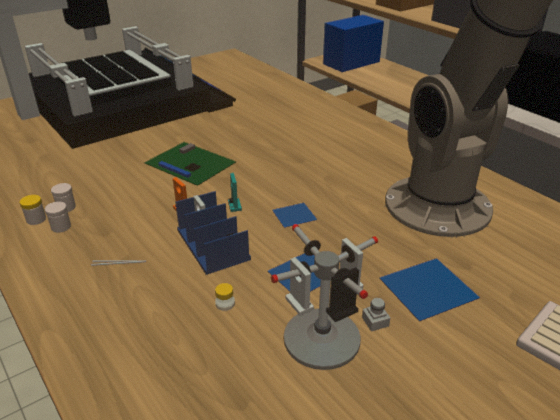

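View pics/t0.png

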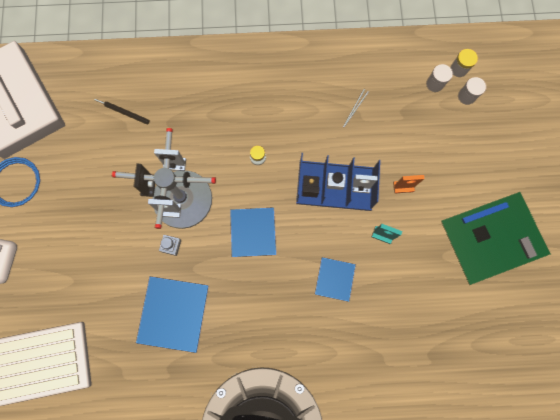

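The scene view shows the tree at right of centre, the rack left of it and three blue mats. In the top view, robot at the bottom and +x up, the tree hub is near (163,180). Its empty branch has its tip at (214,180) and points to -y. The black bracket is opposite, at (145,180). The rack is at (338,185), with the silver bracket in the right bay at (365,182). The mats are at (253,232), (335,279) and (172,314).

Run:
```python
from h import *
im=cv2.imread('pics/t0.png'); m=ctrl.camera_model('top')
hsv=cv2.cvtColor(im,cv2.COLOR_BGR2HSV)
k=cv2.inRange(hsv,(98,120,40),(118,255,255))
for c in cv2.findContours(k,cv2.RETR_EXTERNAL,cv2.CHAIN_APPROX_NONE)[0]:
    if cv2.contourArea(c)<500: continue
    (u,v),_,_=cv2.minAreaRect(c); q=np.array([onz(m,*p[0],.003)[:2] for p in c],np.float32)
    (x,y),s,a=cv2.minAreaRect(q); print('blue',u,v,'->',x,y,s,a)
k=cv2.inRange(hsv,(0,150,80),(6,255,255))|cv2.inRange(hsv,(172,150,80),(180,255,255))
n,_,st,ce=cv2.connectedComponentsWithStats(k)
T=[]
for i in range(1,n):
    if st[i,4]>8: p=onz(m,*ce[i],.205); print('red',ce[i],st[i,4],p)
print('hub',onz(m,163.5,179,.206))
for n,z,uv in [('jar',.046,(257,153)),('nozzle',.056,(167,243)),('brk top',.093,(366,181))]: print(n,onz(m,*uv,z))
big=cv2.resize(im[120:240,290:390],None,fx=6,fy=5,interpolation=cv2.INTER_CUBIC); 
b2=cv2.resize(im[140:230,290:390],None,fx=6,fy=6,interpolation=cv2.INTER_CUBIC); cv2.imwrite('pics/c1.png',b2)
```

```text
blue 171.951904296875 313.9581298828125 -> 0.27358153462409973 0.20303407311439514 (0.1430230736732483, 0.15720346570014954) 78.54480743408203
blue 335.2039794921875 279.0392150878906 -> 0.33662348985671997 -0.19470909237861633 (0.08093195408582687, 0.08926110714673996) 75.1821060180664
blue 252.7599639892578 231.73915100097656 -> 0.4635458290576935 0.0015120580792427063 (0.10625679790973663, 0.1171751320362091) 89.94188690185547
blue 335.40887451171875 184.9799041748047 -> 0.5739572048187256 -0.21261468529701233 (0.18486452102661133, 0.11162180453538895) 81.67583465576172
red [168.66666667 129.13333333] 15 [0.66227178 0.16527903 0.205     ]
red [113.05882353 173.64705882] 17 [0.56848147 0.28257429 0.205     ]
red [213.42857143 179.61904762] 21 [0.54485793 0.07167075 0.205     ]
red [157.42857143 225.71428571] 21 [0.45231806 0.18898432 0.205     ]
hub [0.55116269 0.17621329 0.206     ]
jar [ 0.65386447 -0.01868416  0.046     ]
nozzle [0.43767243 0.20334744 0.056     ]
brk top [ 0.55573867 -0.27293781  0.093     ]
```

View pics/c1.png

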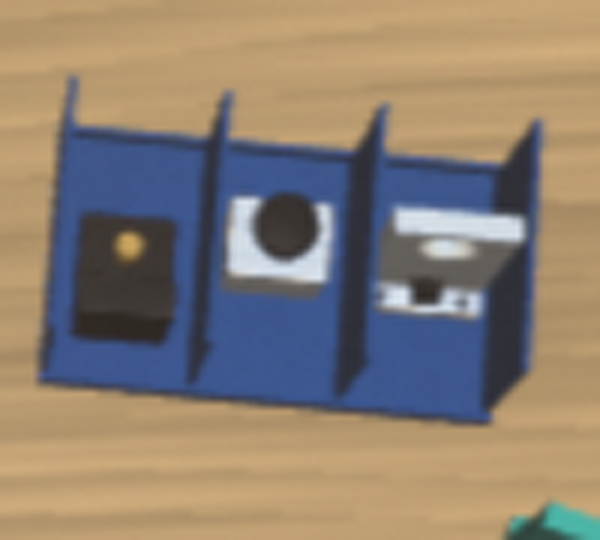

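The crop shows the silver bracket in the right bay, its plate top at crop (458,225), which is (366,177.5) in the full picture. The screw is on the robot side, and the rack yaw is about -8°. The mat meant is the one at (0.464, 0.002). The tree axis is near (0.557, 0.177) and the tree angle about 1.45.

I'll go above the tree, behind the empty branch, with the fingers shut.

```bash
python3 -m inch '[[[0,0,4.5],[0,0,-0.13],-1],[[0,0,4.5],[0,0,-0.13],-1],[[0,0,3],[0,0,-0.13],-1],[[2.3,-3.8,0],[0,0,-0.13],-1],[[2.3,-3.8,0],[0,0,-0.13],-1],[[2.3,-3.8,0],[0,0,-0.13],-1],[[2.3,-3.8,0],[0,0,-0.13],-1],[[2.3,-3.8,0],[0,0,-0.13],-1],[[2.3,-3.8,0],[0,0,-0.13],-1],[[2.3,-3.8,0],[0,0,-0.13],-1],[[2.3,-3.8,0],[0,0,0],-1],[[2.3,-3.8,0],[0,0,0],-1]]' 20
python3 -m inch '[[[2.3,-3.8,0],[0,0,0],-1],[[2.3,-3.8,0],[0,0,0],-1],[[2.3,-3.8,0],[0,0,0],-1],[[2.3,-3.8,0],[0,0,0],-1],[[2.3,-3.8,0],[0,0,0],-1],[[0,0,0],[0,0,0],-1],[[0,0,0],[0,0,0],-1]]'
```

```text
t: 1.3
ee_pos: [0.4596, 0.2824, 0.3254]
tool_rot: [-180.0, -0.0, 83.6]
wrist_force: [1.1, 0.6, 0.6]
gripper_width: 0.022
finger_force: 0.0
t: 2.0
ee_pos: [0.5742, 0.0931, 0.3251]
tool_rot: [-180.0, 0.0, 83.5]
wrist_force: [-0.1, 0.7, -0.0]
gripper_width: 0.007
finger_force: 0.0
```

```bash
python3 -m inch '[[[1.1,-1,0],[0,0,0],-1],[[0,0,-4],[0,0,0],-1],[[0,0,-4],[0,0,0],-1],[[0,0,-4],[0,0,0],-1],[[0,0,-3.5],[0,0,0],-1],[[0,0,0],[0,0,0],-1]]'
python3 -m inch '[[[-0.8,0,0],[0,0,0],-1],[[-0.8,0,0],[0,0,0],-1],[[-0.9,0,0],[0,0,0],-1],[[-0.95,0.05,0],[0,0,0],-1],[[-0.95,0.05,0],[0,0,0],-1],[[-0.9,0.25,0],[0,0,0],-1],[[-0.9,0.25,0],[0,0,0],-1],[[-0.85,0.45,0],[0,0,0],-1],[[-0.85,0.45,0],[0,0,0],-1],[[-0.75,0.6,0],[0,0,0],-1],[[-0.75,0.6,0],[0,0,0],-1]]'
python3 -m inch '[[[-0.6,0.7,0],[0,0,0],-1],[[-0.6,0.7,0],[0,0,0],-1],[[-0.5,0.85,0],[0,0,0],-1],[[-0.5,0.85,0],[0,0,0],-1],[[-0.2,0.6,0],[0,0,0],-1],[[0,0,0],[0,0,0],-1]]'
python3 - <<'E'
from h import *
a,m=snap('top','t1.png'); hsv=cv2.cvtColor(a,cv2.COLOR_RGB2HSV)
k=cv2.inRange(hsv,(0,150,80),(6,255,255))|cv2.inRange(hsv,(172,150,80),(180,255,255))
n,_,st,ce=cv2.connectedComponentsWithStats(k)
for i in range(1,n):
    if st[i,4]>4: print('red',ce[i],st[i,4],onz(m,*ce[i],.205))
E
```

```text
t: 2.6
ee_pos: [0.5821, 0.0853, 0.1666]
tool_rot: [-179.6, 0.1, 83.7]
wrist_force: [0.2, -0.2, 1.1]
gripper_width: 0.007
finger_force: 0.0
t: 3.7
ee_pos: [0.4905, 0.1116, 0.1704]
tool_rot: [-180.0, 0.0, 83.6]
wrist_force: [1.8, -1.6, 0.2]
gripper_width: 0.003
finger_force: 0.5
t: 4.3
ee_pos: [0.4672, 0.1494, 0.1706]
tool_rot: [180.0, -0.0, 83.7]
wrist_force: [0.8, 0.5, 1.0]
gripper_width: 0.006
finger_force: 0.5
red [158.4 129.4] 15 [0.66276559 0.1873371  0.205     ]
red [213.10526316 169.57894737] 19 [0.56686435 0.07184993 0.205     ]
```

```bash
python3 -m inch '[[[0,0.4,0],[0,0,0],-1],[[-0.1,0.4,0],[0,0,0],-1],[[0,0,0],[0,0,0],-1],[[0,-1,0],[0,0,0],-1],[[0,-1.5,0],[0,0,0],-1],[[0,0,4],[0,0,0],0],[[0,0,4],[0,0,0],1],[[0,-2,4],[0,0,0],1],[[2,-4,0],[0,0,0],1],[[2,-4,0],[0,0,0],1],[[2,-4,0],[0,0,0],1],[[0,-4,0],[0,0,0],1]]'
python3 - <<'E'
from h import *
a,m=snap('top','t1.png'); hsv=cv2.cvtColor(a,cv2.COLOR_RGB2HSV)
k=cv2.inRange(hsv,(0,150,80),(6,255,255))|cv2.inRange(hsv,(172,150,80),(180,255,255))
n,_,st,ce=cv2.connectedComponentsWithStats(k)
for i in range(1,n):
    if st[i,4]>4: print('red',ce[i],st[i,4],onz(m,*ce[i],.205))
E
```

```text
t: 5.55
ee_pos: [0.5269, -0.052, 0.2905]
tool_rot: [180.0, 0.0, 83.5]
wrist_force: [1.0, 0.5, -0.4]
gripper_width: 0.567
finger_force: 0.0
red [161.5   129.125] 16 [0.66306108 0.18067749 0.205     ]
red [113.05882353 180.64705882] 17 [0.55316641 0.28224017 0.205     ]
red [165.         225.54545455] 22 [0.45189066 0.17342763 0.205     ]
```

```bash
python3 -m inch '[[[0.6,-3.7,0],[0,0,-0.03],1],[[0.6,-3.7,0],[0,0,0],1],[[0.6,-3.7,0],[0,0,0],1],[[0.6,-3.7,0],[0,0,0],1],[[0.6,-3.7,0],[0,0,0],1],[[0.6,-3.7,0],[0,0,0],1],[[0,0,-2],[0,0,0],1],[[0,0,-2],[0,0,0],1],[[0,0,0],[0,0,0],1]]'
python3 - <<'E'
from h import *
a,m=snap('wrist','w1.png'); print(ctrl.state()['ee_pos'],np.round(m['pose'],3),proj(m,[.564,-.273,.093]))
E
```

```text
t: 6.5
ee_pos: [0.5599, -0.2717, 0.2483]
tool_rot: [-179.8, -0.0, 81.8]
wrist_force: [-0.2, 0.5, -0.4]
gripper_width: 1.002
finger_force: 0.0
[ 0.56067741 -0.27168803  0.24990478] [[ 0.99   0.137  0.043  0.571]
 [-0.144  0.952  0.271 -0.192]
 [-0.004 -0.274  0.962  0.426]
 [ 0.     0.     0.     1.   ]] [284.72607232 192.5546222 ]
```

View pics/w1.png

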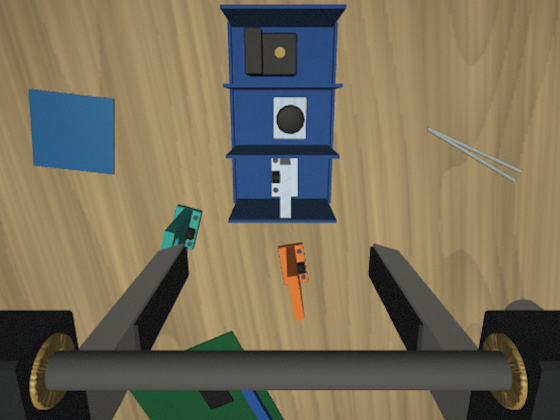

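The wrist view shows the bracket in the nearest bay. Its foot spans columns 271–298, and its plate top ends at (286,218), which is the -y upper edge.

Run:
```python
from h import *
m=ctrl.camera_model('wrist')
im=cv2.imread('pics/w1.png')
for r in (165,175,185,195,200,208,214,217,220): print(r,' '.join('%d'%im[r,c].mean() for c in range(264,304,2)))
for uv in [(286,218),(280,218),(292,218),(286,195)]: print(onz(m,*uv,.093))
for y in (-.025,0,.025): print(proj(m,np.array([.564,-.273,.093])+y*np.array([.144,.99,0])))
```

```text
165 85 86 86 89 207 208 206 204 192 188 191 188 186 190 206 204 203 66 83 83
175 85 85 84 80 44 39 38 31 154 201 201 203 202 201 203 201 200 61 86 81
185 82 86 86 74 200 208 206 205 203 204 201 201 200 204 206 207 204 62 85 87
195 82 85 81 77 208 208 206 205 200 198 199 200 201 206 206 205 194 79 84 84
200 35 31 36 39 38 38 35 32 159 207 201 202 201 174 36 36 37 36 37 36
208 31 38 38 38 42 38 40 34 153 199 198 195 201 179 32 40 40 39 40 38
214 37 38 42 43 36 42 42 35 158 201 200 197 196 174 40 37 39 34 42 39
217 43 37 35 40 43 36 37 35 129 164 163 159 159 146 38 40 39 39 37 33
220 75 77 76 77 75 75 76 77 76 75 77 76 72 74 74 77 77 76 80 77
[ 0.56280022 -0.29790269  0.093     ]
[ 0.55723692 -0.29710277  0.093     ]
[ 0.56836306 -0.29870255  0.093     ]
[ 0.56585117 -0.27590747  0.093     ]
[283.43991708 218.19381949]
[283.56880476 192.23881751]
[283.70294593 165.22588309]
```

```bash
python3 -m inch '[[[0.5,-0.15,0],[0,0,0],1],[[0,0,-4],[0,0,0],1],[[0,0,-4],[0,0,0],1],[[0,0,-4],[0,0,0],1],[[0,0,-3.5],[0,0,0],1],[[0,0,-3],[0,0,0],1],[[0,0,-2],[0,0,0],1],[[0,0,-0.9],[0,0,0],1],[[0,0,0],[0,0,0],1]]' 20
python3 - <<'E'
from h import *
a,m=snap('wrist','w2.png'); print(ctrl.state()['ee_pos'])
E
```

```text
t: 7.45
ee_pos: [0.5674, -0.2725, 0.0364]
tool_rot: [-180.0, -0.0, 81.9]
wrist_force: [-0.0, -0.7, 1.0]
gripper_width: 1.002
finger_force: 0.0
[ 0.56778252 -0.27270995  0.03733837]
```

View pics/w2.png

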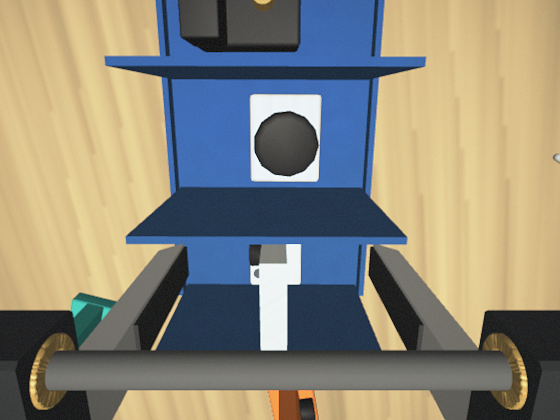

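The wrist view shows both fingers in the bay astride the plate. The plate top is at columns 260–288 and the finger centre at about 279, an offset of about 2 mm.

I'll centre and grip.

```bash
python3 -m inch '[[[-0.2,0,0],[0,0,0],0.3],[[0,0,0],[0,0,0],-0.3],[[0,0,0],[0,0,0],-1],[[0,0,0],[0,0,0],-1],[[0,0,0],[0,0,0],-1],[[0,0,0],[0,0,0],-1],[[0,0,0],[0,0,0],-1]]' 25
python3 -m inch '[[[0,0,0.5],[0,0,0],-1],[[0,0,1],[0,0,0],-1],[[0,0,2],[0,0,0],-1],[[0,0,2.5],[0,0,0],-1],[[0,0,2.5],[0,0,0],-1],[[0,0,2.5],[0,0,0],-1],[[0,0,2],[0,0,0],-1],[[0,0,0],[0,0,0],-1]]'
```

```text
t: 8.2
ee_pos: [0.5651, -0.2724, 0.0365]
tool_rot: [-180.0, -0.0, 81.9]
wrist_force: [-0.3, -0.4, 0.1]
gripper_width: 0.441
finger_force: 0.0
t: 9.0
ee_pos: [0.5663, -0.2732, 0.1698]
tool_rot: [179.8, 0.0, 81.8]
wrist_force: [1.0, 0.9, 0.5]
gripper_width: 0.003
finger_force: 0.0
```

The fingers are slow and hadn't closed before the lift. I'll open them and check the bracket.

```bash
python3 -m inch '[[[0,0,2],[0,0,0],1],[[0,0,2],[0,0,0],1],[[0,0,2],[0,0,0],1],[[0,0,2],[0,0,0],1],[[0,0,0],[0,0,0],1],[[0,0,0],[0,0,0],1],[[0,0,0],[0,0,0],1],[[0,0,0],[0,0,0],1]]'
python3 - <<'E'
from h import *
a,m=snap('wrist','w3.png'); print(ctrl.state()['ee_pos'],ctrl.state()['gripper_width'])
g=a.astype(int); k=((g.min(2)>150)).astype(np.uint8); k[240:]=0;k[:,:200]=0;k[:,380:]=0
n,_,st,ce=cv2.connectedComponentsWithStats(k)
print([s for s in st[1:] if s[4]>40])
r=[r for r in range(150,240) if k[r].sum()>3]; print([(q,np.flatnonzero(k[q])[[0,-1]]) for q in r[::6]])
cv2.imwrite('pics/w3c.png',cv2.resize(a[130:240,220:350,::-1],None,fx=4,fy=4))
E
```

```text
t: 9.8
ee_pos: [0.5647, -0.2722, 0.2456]
tool_rot: [-179.9, -0.0, 81.9]
wrist_force: [-0.8, -0.3, -0.2]
gripper_width: 0.651
finger_force: 0.0
[ 0.56483702 -0.27224288  0.24573565] 0.6913782198327509
[array([269,  97,  32,  42, 644], dtype=int32), array([ 267,  159,   26,   60, 1011], dtype=int32)]
[(159, array([267, 291])), (165, array([267, 292])), (171, array([267, 292])), (177, array([274, 292])), (183, array([274, 292])), (189, array([267, 292])), (195, array([267, 292])), (201, array([275, 284])), (207, array([275, 284])), (213, array([275, 284]))]
```

View pics/w3c.png

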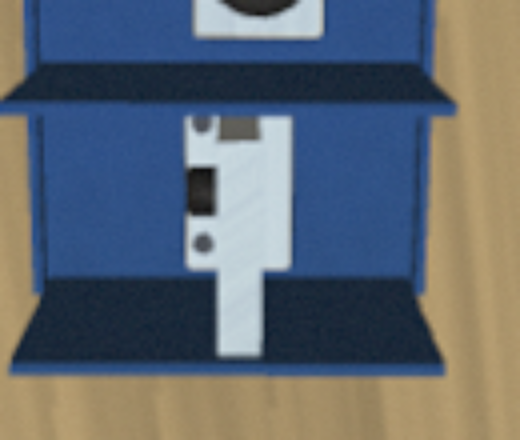

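The bracket still stands undisturbed, with its plate at full-picture columns 275–284, centred between the fingers. I'll go down again and give the fingers time to close.

```bash
python3 -m inch '[[[0,0,-4],[0,0,0],0.2],[[0,0,-4],[0,0,0],0.2],[[0,0,-4],[0,0,0],0.2],[[0,0,-3.5],[0,0,0],0.2],[[0,0,-3],[0,0,0],0.2],[[0,0,-1.5],[0,0,0],0.2],[[0,0,-0.9],[0,0,0],0.2],[[0,0,0],[0,0,0],-1],[[0,0,0],[0,0,0],-1],[[0,0,0],[0,0,0],-1],[[0,0,0],[0,0,0],-1],[[0,0,0],[0,0,0],-1]]' 25
python3 -m inch '[[[0,0,0],[0,0,0],-1],[[0,0,0],[0,0,0],-1],[[0,0,0],[0,0,0],-1]]'
```

```text
t: 11.05
ee_pos: [0.5655, -0.2724, 0.0381]
tool_rot: [179.9, -0.0, 81.9]
wrist_force: [-0.5, -0.3, 0.6]
gripper_width: 0.212
finger_force: 0.0
t: 11.35
ee_pos: [0.5653, -0.2724, 0.0377]
tool_rot: [180.0, -0.0, 81.9]
wrist_force: [-1.2, 1.6, 3.9]
gripper_width: 0.103
finger_force: 25.0
```

```bash
python3 -m inch '[[[0,0,0.5],[0,0,0],-1],[[0,0,1.5],[0,0,0],-1],[[0,0,2.5],[0,0,0],-1],[[0,0,2.5],[0,0,0],-1],[[0,0,2.5],[0,0,0],-1],[[0,0,2.5],[0,0,0],-1],[[0,0,0],[0,0,0],-1]]'
python3 -m inch '[[[-1,2.7,0],[0,0,0.02],-1],[[-1,2.7,0],[0,0,0.02],-1],[[-1,2.7,0],[0,0,0.02],-1],[[-1,2.7,0],[0,0,0.02],-1],[[-1,2.7,0],[0,0,0.02],-1],[[-1,2.7,0],[0,0,0.02],-1],[[-1,2.7,0],[0,0,0.02],-1],[[-1,2.7,0],[0,0,0],-1],[[-1,2.7,0],[0,0,0],-1],[[-1,2.7,0],[0,0,0],-1],[[0,0,0],[0,0,0],-1],[[0,0,0],[0,0,0],-1]]'
```

```text
t: 12.05
ee_pos: [0.5664, -0.2735, 0.1615]
tool_rot: [179.7, 0.0, 81.8]
wrist_force: [1.2, -0.0, -2.1]
gripper_width: 0.105
finger_force: 25.0
t: 13.25
ee_pos: [0.4649, -0.0019, 0.1575]
tool_rot: [-180.0, -0.0, 90.0]
wrist_force: [0.1, -0.6, -1.3]
gripper_width: 0.105
finger_force: 25.0
```

```bash
python3 -m inch '[[[0,0.3,-3],[0,0,0],-1],[[0,0,-3],[0,0,0],-1],[[0,0,-3],[0,0,0],-1],[[0,0,-2],[0,0,0],-1],[[0,0,-0.6],[0,0,0],-1],[[0,0,-0.2],[0,0,0],-1],[[0,0,-0.2],[0,0,0],-1],[[0,0,0],[0,0,0],-1],[[0,0,0],[0,0,0],-1]]'
```

```text
t: 14.15
ee_pos: [0.4656, 0.0008, 0.0382]
tool_rot: [179.9, -0.0, 89.9]
wrist_force: [0.7, -0.0, -0.7]
gripper_width: 0.104
finger_force: 25.0
```

```bash
python3 -m inch '[[[0,0,-0.1],[0,0,0],-1],[[0,0,0],[0,0,0],-1]]'
python3 -m inch '[[[0,0,-0.1],[0,0,0],-1],[[0,0,0],[0,0,0],-1],[[0,0,0],[0,0,0],-1]]'
```

```text
t: 14.35
ee_pos: [0.4653, 0.0008, 0.0367]
tool_rot: [180.0, -0.0, 89.9]
wrist_force: [-0.3, -1.3, -0.6]
gripper_width: 0.101
finger_force: 25.0
t: 14.65
ee_pos: [0.4653, 0.0008, 0.0362]
tool_rot: [180.0, -0.1, 89.9]
wrist_force: [-5.3, 1.3, 22.1]
gripper_width: 0.104
finger_force: 25.0
```

```bash
python3 -m inch '[[[0,0,0.08],[0,0,0],-1],[[0,0,0],[0,0,0],0.2],[[0,0,0],[0,0,0],0.2],[[0,0,0],[0,0,0],0.2],[[0,0,0],[0,0,0],0.2],[[0,0,0],[0,0,0],0.2],[[0,0,0],[0,0,0],0.2],[[0,0,0],[0,0,0],0.2]]'
python3 -m inch '[[[0,0,2],[0,0,0],1],[[0,0,4],[0,0,0],1],[[0,0,4],[0,0,0],1],[[0,0,4],[0,0,0],1],[[0,0,2],[0,0,0],1],[[0,0,0],[0,0,0],1]]'
python3 - <<'E'
from h import *
a,m=snap('wrist','w4.png'); print(ctrl.state()['ee_pos'],ctrl.state()['gripper_width'])
snap('top','t2.png'); print(proj(m,[.465,.001,.092]))
E
```

```text
t: 15.45
ee_pos: [0.4651, 0.0006, 0.0362]
tool_rot: [-180.0, -0.0, 89.9]
wrist_force: [-0.4, -0.3, -0.5]
gripper_width: 0.594
finger_force: 0.0
t: 16.05
ee_pos: [0.4665, 0.001, 0.1987]
tool_rot: [179.8, -0.2, 89.9]
wrist_force: [0.1, 0.3, -0.8]
gripper_width: 0.992
finger_force: 0.0
[0.46567805 0.00114216 0.19709375] 0.995270424192705
[277.01580925 206.88555958]
```

View pics/w4.png

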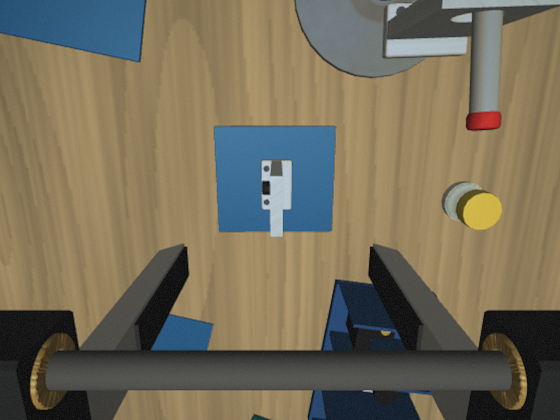

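The wrist view shows the bracket standing upright on the mat, its plate top at columns 271–283 ending at row 236, with the red cap of the empty branch at (484,120).

Next is the regrasp yaw. I'll check the last joint's room and the bracket's y.

Run:
```python
from h import *
m=ctrl.camera_model('wrist'); print(np.round(ctrl.state()['joints'],1)); print(onz(m,277,236,.092),onz(m,277,231,.003))
a=cv2.imread('pics/w4.png'); k=a.min(2)>150
for r in (195,215,225,232,235,237,239): c=np.flatnonzero(k[r,240:320])+240; print(r,c[[0,-1]] if len(c) else 0)
```

```text
[-53.8   5.5  49.7 120.7  -5.1  55.8  -1.5]
[ 0.46307274 -0.02272105  0.092     ] [ 0.46274981 -0.05013074  0.003     ]
195 [262 290]
215 [271 282]
225 [271 282]
232 [270 282]
235 [270 282]
237 0
239 0
```

```bash
python3 -m inch '[[[0,0,0],[0,0,0.131],1],[[0,0,0],[0,0,0.131],1],[[0,0,0],[0,0,0.131],1],[[0,0,0],[0,0,0.131],1],[[0,0,0],[0,0,0.131],1],[[0,0,0],[0,0,0.131],1],[[0,0,0],[0,0,0.131],1],[[0,0,0],[0,0,0.131],1],[[0,0,0],[0,0,0.131],1],[[0,0,0],[0,0,0.131],1],[[0,0,0],[0,0,0.131],1],[[0,0,0],[0,0,0.13],1]]' 
python3 -m inch '[[[0,0,0],[0,0,0],1],[[0,0.1,-4],[0,0,0],1],[[0,0,-4],[0,0,0],1],[[0,0,-3.5],[0,0,0],1],[[0,0,-2.5],[0,0,0],1],[[0,0,-1.3],[0,0,0],1],[[0,0,0],[0,0,0],1]]'
python3 - <<'E'
from h import *
a,m=snap('wrist','w5.png'); s=ctrl.state();print(s['ee_pos'],s['tool_rot'],np.round(s['joints']))
E
```

```text
t: 17.35
ee_pos: [0.4643, 0.0003, 0.1948]
tool_rot: [-179.9, -0.1, -179.8]
wrist_force: [0.2, 0.9, 0.3]
gripper_width: 1.001
finger_force: 0.0
t: 18.05
ee_pos: [0.4639, 0.001, 0.0418]
tool_rot: [-179.9, -0.2, 179.7]
wrist_force: [0.3, -0.1, 1.0]
gripper_width: 1.001
finger_force: 0.0
[0.46475266 0.00106802 0.04297549] [-1.79946255e+02 -8.53286830e-02  1.79748447e+02] [-37.  22.  35. 128. -21.  36. 102.]
```

View pics/w5.png

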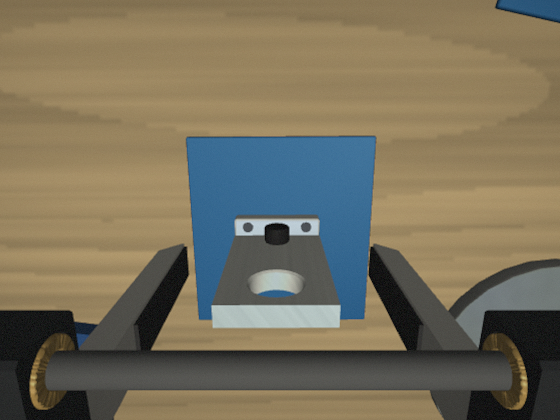

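The wrist view shows the fingers either side of the plate's edges, with the plate centred at column 276, upright and the screw on the robot side. I'll close the gripper.

```bash
python3 -m inch '[[[0,0,0],[0,0,0],-1],[[0,0,0],[0,0,0],-1],[[0,0,0],[0,0,0],-1],[[0,0,0],[0,0,0],-1],[[0,0,0],[0,0,0],-1],[[0,0,0],[0,0,0],-1],[[0,0,0],[0,0,0],-1],[[0,0,0],[0,0,0],-1],[[0,0,0],[0,0,0],-1]]' 30
python3 - <<'E'
from h import *
a,m=snap('top','t3.png'); hsv=cv2.cvtColor(a,cv2.COLOR_RGB2HSV)
k=cv2.inRange(hsv,(0,150,80),(6,255,255))|cv2.inRange(hsv,(172,150,80),(180,255,255))
n,_,st,ce=cv2.connectedComponentsWithStats(k)
for i in range(1,n):
    if st[i,4]>4: print('red',ce[i],st[i,4],onz(m,*ce[i],.205))
E
```

```text
t: 19.0
ee_pos: [0.4653, 0.0016, 0.0434]
tool_rot: [180.0, 0.0, 179.9]
wrist_force: [-0.8, 1.1, 7.2]
gripper_width: 0.529
finger_force: 30.0
red [161.5   129.125] 16 [0.66306108 0.18067749 0.205     ]
red [113.  180.5] 18 [0.55349331 0.28237054 0.205     ]
red [165.         225.54545455] 22 [0.45189066 0.17342763 0.205     ]
```

```bash
python3 -m inch '[[[0,0,0.5],[0,0,0],-1],[[0,0,1.8],[0,0,0],-1],[[0,0,3],[0,0,0],-1],[[0,0,3],[0,0,0],-1],[[0,0,3],[0,0,0],-1],[[0,0,2],[0,0,0],-1],[[-1,0,0],[0,0,0.03],-1],[[-1,2,0],[0,0,0],-1],[[-1,3,0],[0,0,0],-1],[[-1,3,0],[0,0,0],-1],[[0,3,0],[0,0,0],-1],[[0,3,0],[0,0,0],-1]]' 
python3 -m inch '[[[0,2,0],[0,0,0],-1],[[0,1.15,0],[0,0,0],-1],[[0,0,0],[0,0,0],-1],[[0,0,0],[0,0,0],-1],[[0,0,0],[0,0,0],-1]]'
python3 - <<'E'
from h import *
a,m=snap('wrist','w6.png'); s=ctrl.state();print(s['ee_pos'],s['tool_rot'],s['joints'])
for r in (.11,.102,.055): print(proj(m,np.array([.5575-r*.9903,.177-.034*r,.19+r*.139])))
snap('scene','s6.png'); ms=ctrl.camera_model('scene'); print(proj(ms,[.4485,.1733,.205]),proj(ms,[.425,.173,.205]))
E
```

```text
t: 20.25
ee_pos: [0.4237, 0.1424, 0.1754]
tool_rot: [-180.0, -0.1, -178.3]
wrist_force: [0.4, 0.3, -1.6]
gripper_width: 0.528
finger_force: 30.0
t: 20.75
ee_pos: [0.4251, 0.1719, 0.1761]
tool_rot: [-180.0, -0.0, -178.5]
wrist_force: [-0.4, -0.0, -1.8]
gripper_width: 0.527
finger_force: 30.0
[0.42513975 0.17200307 0.1761917 ] [-1.79997700e+02 -9.75587602e-03 -1.78466834e+02] [-61.11290257   5.76728071  33.54932652 122.11978592  -3.98263993
  53.14503705  66.22756821]
[278.18509881 337.73775341]
[278.31421191 351.00835463]
[278.98545726 420.00080757]
[369.45059706 235.54741981] [378.419701   230.95651119]
```

View pics/w6.png

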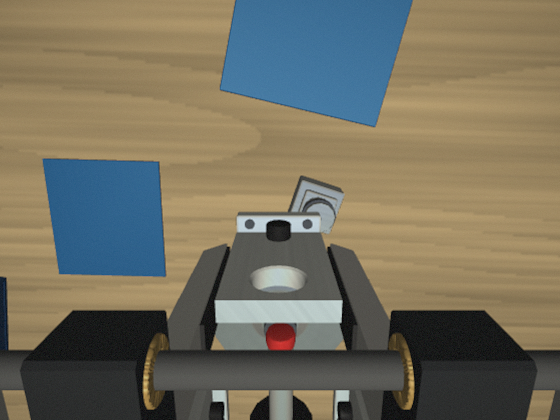

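The wrist view shows the held bracket level and upright, its bore centre at column 278. The red tip, at (281,337), lies just behind the plate and about 1 mm to +y. I'll check the tip height from the scene and top rays.

Run:
```python
from h import *
def reds(a):
    hsv=cv2.cvtColor(a,cv2.COLOR_RGB2HSV)
    k=cv2.inRange(hsv,(0,150,60),(6,255,255))|cv2.inRange(hsv,(172,150,60),(180,255,255))
    n,_,st,ce=cv2.connectedComponentsWithStats(k); return [(ce[i].round(1),st[i,4]) for i in range(1,n) if st[i,4]>6]
s=cv2.imread('pics/s6.png')[:,:,::-1]; ms=ctrl.camera_model('scene'); mt=ctrl.camera_model('top')
print(reds(s)); c=[.5575-.105,.1734,.2046]; print(proj(ms,c),proj(mt,c))
# silver bracket top in scene: predicted corners of plate top
for y in (-.025,.025): print(proj(ms,[.43,.172+y,.2245]),proj(ms,[.42,.172+y,.2245]))
o1,d1=ray(mt,165,225.5)
for p,_ in reds(s):
    o2,d2=ray(ms,*p); A=np.c_[d1,-d2]; t,_r=np.linalg.lstsq(A,o2-o1,rcond=None)[:2]; print(p,o1+d1*t[0],_r**.5)
```

```text
[(array([287.8, 229. ]), np.int32(20)), (array([369.4, 234.3]), np.int32(22)), (array([279.4, 283.2]), np.int32(38)), (array([370.3, 290.2]), np.int32(48))]
[367.90106904 236.52633683] [165.05827555 225.28722653]
[367.68834671 216.89606615] [371.53021529 215.08297863]
[387.00725899 229.5930937 ] [390.87787829 227.65548579]
[287.8 229. ] [0.44991974 0.17087687 0.2159858 ] [0.14809422]
[369.4 234.3] [0.45126518 0.17253796 0.20883134] [0.00205943]
[279.4 283.2] [0.46942103 0.19495332 0.11228663] [0.16222763]
[370.3 290.2] [0.47151981 0.19754449 0.10112623] [0.01083265]
```

```bash
python3 -m inch '[[[1,0.1,0],[0,0,0],-1],[[1,0,0],[0,0,0],-1],[[1,0,-0.1],[0,0,0],-1],[[1,0,-0.15],[0,0,0],-1],[[0,0,0],[0,0,0],-1]]' 
python3 -m inch '[[[1,0,-0.15],[0,0,0],-1],[[1,0.05,-0.15],[0,0,0],-1],[[1,0,-0.15],[0,0,0],-1],[[0,0,0],[0,0,0],-1],[[0,0,0],[0,0,0],-1]]'
```

```text
t: 21.35
ee_pos: [0.4665, 0.1738, 0.1734]
tool_rot: [-179.9, 0.0, -178.4]
wrist_force: [-0.3, 0.4, -2.9]
gripper_width: 0.533
finger_force: 30.0
t: 21.85
ee_pos: [0.4951, 0.1743, 0.169]
tool_rot: [-180.0, -0.0, -178.4]
wrist_force: [-0.7, -0.6, -1.6]
gripper_width: 0.531
finger_force: 30.0
```

```bash
python3 -m inch '[[[0.4,0,-0.1],[0,0,0],-1],[[0.3,0,0],[0,0,0],-1],[[0,0,0],[0,0,0],-1]]' 
python3 -m inch '[[[0.2,0,0],[0,0,0],-1],[[0,0,0],[0,0,0],-1],[[0,0,0],[0,0,0],-1]]'
```

```text
t: 22.15
ee_pos: [0.4995, 0.1746, 0.1676]
tool_rot: [-180.0, -0.3, -178.3]
wrist_force: [-15.6, 0.3, 5.9]
gripper_width: 0.534
finger_force: 30.0
t: 22.45
ee_pos: [0.4997, 0.1746, 0.1672]
tool_rot: [-180.0, -0.5, -178.3]
wrist_force: [-25.3, 0.0, 11.0]
gripper_width: 0.531
finger_force: 30.0
```

```bash
python3 -m inch '[[[-0.25,0,0],[0,0,0],-1],[[0,0,-0.2],[0,0,0],-1],[[0,0,-0.15],[0,0,0],-1],[[0,0,0],[0,0,0],-1]]' 
python3 -m inch '[[[0,0,-0.1],[0,0,0],-1],[[0,0,0],[0,0,0],-1],[[0,0,0],[0,0,0],-1]]'
```

```text
t: 22.85
ee_pos: [0.4995, 0.1747, 0.1641]
tool_rot: [-180.0, -0.2, -178.3]
wrist_force: [-10.8, -0.5, -0.5]
gripper_width: 0.525
finger_force: 30.0
t: 23.15
ee_pos: [0.4996, 0.1746, 0.1632]
tool_rot: [-180.0, -0.2, -178.3]
wrist_force: [-11.0, 0.2, -0.8]
gripper_width: 0.532
finger_force: 30.0
```

```bash
python3 -m inch '[[[0,0,-0.1],[0,0,0],-1],[[0,0,0],[0,0,0],-1],[[0,0,0],[0,0,0],-1]]' 
python3 -m inch '[[[0,0,-0.08],[0,0,0],-1],[[0,0,0],[0,0,0],-1],[[0,0,0],[0,0,0],-1]]'
```

```text
t: 23.45
ee_pos: [0.5, 0.1747, 0.1624]
tool_rot: [-180.0, -0.2, -178.3]
wrist_force: [-9.9, -0.6, 2.0]
gripper_width: 0.533
finger_force: 30.0
t: 23.75
ee_pos: [0.5001, 0.1748, 0.1621]
tool_rot: [180.0, -0.2, -178.4]
wrist_force: [-13.0, -1.7, 11.7]
gripper_width: 0.532
finger_force: 30.0
```

```bash
python3 -m inch '[[[0,0,0],[0,0,0],0.6],[[0,0,0],[0,0,0],0.6],[[0,0,0],[0,0,0],0.6],[[0,0,0],[0,0,0],0.6],[[0,0,0],[0,0,0],0.6]]' 
python3 -m inch '[[[0,0,2],[0,0,0],0.6],[[0,0,4],[0,0,0],0.6],[[0,0,4],[0,0,0],0.6],[[0,0,3],[0,0,0],0.6],[[-3,0,3],[0,0,0],0.6],[[0,-4,0],[0,0,0],0.6],[[0,-4,0],[0,0,0],0.6],[[0,-4,0],[0,0,0],0.6],[[0,-4,0],[0,0,0],0.6],[[0,0,0],[0,0,0],0.6]]'
python3 - <<'E'
from h import *
a,_=snap('scene','s7.png'); b,_=snap('top','t7.png')
A=cv2.resize(a[190:350,230:430],(520,416)); B=cv2.resize(b[110:260,100:230],(280,323)); B=cv2.copyMakeBorder(B,0,93,0,0,0)
cv2.imwrite('pics/f.png',np.hstack([A,B])[:,:,::-1])
ms=ctrl.camera_model('scene')
print((proj(ms,[.503,.175,.1917])-[230,190])*2.6)
E
```

```text
t: 24.25
ee_pos: [0.5017, 0.1746, 0.162]
tool_rot: [-180.0, 0.0, -178.4]
wrist_force: [1.3, 0.1, -0.8]
gripper_width: 0.797
finger_force: 0.0
t: 25.25
ee_pos: [0.4715, 0.0096, 0.3224]
tool_rot: [179.9, 0.0, -178.8]
wrist_force: [-0.1, 0.3, 0.3]
gripper_width: 0.802
finger_force: 0.0
[305.89530417 163.05073663]
```

View pics/f.png

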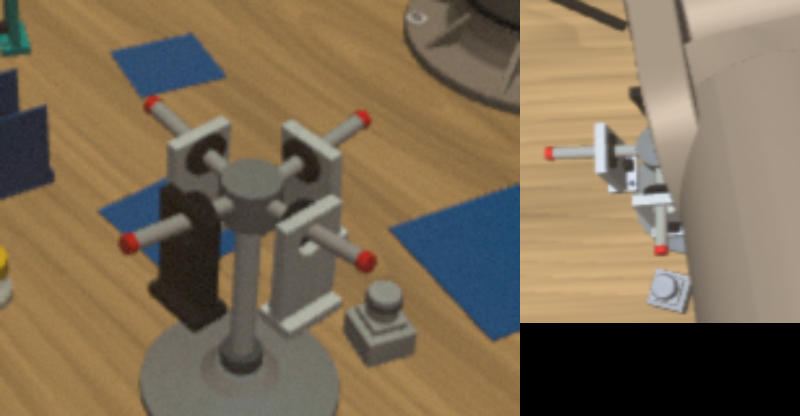

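The last picture shows the bracket hanging upright on the robot-side branch, its plate at (312,165) close against the collar. The branch still faces the robot, the nozzle is in its place and the arm is clear.

```bash
python3 -c "
from cell import ctrl; print(ctrl.job_done())"
```

```text
the job is handed in; nothing more can be done
None
```

The job is handed in (no verdict shown): tree turned to face the robot, bracket stood on the mat, then hung against the collar; my first grip in the rack closed too late and left it standing, and the second held.

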